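# Clean a brush and hold it to the test tile

## Task

Take the brush with the thick square handle out of its hanger and clean it by working it up and down twice inside the open metal tin, each time from close to the bottom to close to the rim. Then hold its bristle end inside the ring mark on the sloping white tile, with the brush square to the tile's face and pressed on only lightly (about 2 N), to see that nothing comes off, and finish while still holding it there. Be gentle with the tile, keep the tin standing about where it is, and leave everything else alone.

Things in the scene. Friction and masses are not known exactly. Their poses are not given: they have to be found in the camera images.
- brush: The brush to use: 187 mm long, 70 g, hanging bristles down in a hole of the hanger. Origin: centre of the bristle end (bristles unpressed); z up along the brush. Black bristles (12 mm thick) to 22 mm, ferrule and shaft (13 mm) to 113, round collar (26 mm across) to 121, then the pale handle, 16 by 16 mm square with faces square to x and y, to 187 mm: grip it there, from above.
- bristles (a joint): How far the brush's bristles are pushed into the ferrule: 0 free, 0.015 m at the hard stop; a light spring of 300 N/m (2 N at about 7 mm).
- brush_tip (a point): Centre of the bristle end, a 12 mm disc; it moves with the bristles when they are pressed in.
- slim_brush: A second brush in the hanger's other hole, to be left alone: same length to the collar, but its handle is a slim round rod 9 mm thick that ends 176 mm above its origin. Origin at its bristle end, z up the handle.
- hanger: Fixed wooden hanger: a plate 60 by 190 mm whose top is 128 mm above the table, standing on two end boards; two through holes 21 mm wide lie 55 mm either side of its centre along its y axis. A brush is lifted straight up out of it by more than 113 mm. Origin: centre of its foot, on the table; z up.
- tin: Open round metal cleaning tin, loose, 0.3 to 0.5 kg, 90 mm outside diameter, 95 mm high, wall 3 mm, ribs inside stand in to about 39 mm from the axis. Origin: centre of its underside; z up.
- tin_floor (a point): Centre of the tin's inner floor, 90 mm below its rim.
- tile_stand: Fixed wooden stand, foot 110 by 120 mm, with a white tile 100 (x) by 120 (y) by 8 mm that slopes by 0.35 rad (20 degrees), low edge to the stand's -x side, centre of its face 56 mm up. Origin: centre of the foot, on the table; z up. The face bears two marks 56 mm apart: a ring on the +y half, a cross on the -y half.
- ring_mark (a point): Centre of the ring mark (black ring, 32 mm outside, 27 mm inside diameter) on the tile's face; its z axis is square to the face, pointing out and up; y lies along the level direction of the tile.
- coffee_cup: Black lidded takeaway cup, 80 mm across, 105 mm high, loose bystander. Origin: centre of its underside.
- glue_bottle: Small blue bottle, 38 mm across, 100 mm high, loose bystander. Origin: centre of its underside.
- paint_jar: Closed glass jar, 48 mm across, 55 mm high, loose bystander. Origin: centre of its underside.
- model_house: Small yellow model house, 76 by 106 mm, 82 mm high at the chimney, loose bystander. Origin: centre of its underside.
- steel_block: Bright steel bench block, 50 by 50 by 25 mm, loose bystander. Origin: centre of its underside.

How it is judged:
By the outcome, as a careful person would: the job done as asked, in the order asked, and still so for the second after the job is handed in, while the arm keeps its last pose, push and grip.
It also fails if it takes over 54 s, if anything falls off the work surface, if the arm or the gripper's body presses on something with over 40 N, if the wrist force passes 120 N, or if a joint passes its speed limit or range.

## Robot

A 6-joint arm with a two-finger parallel gripper is mounted at the origin on the work surface. World frame = base frame: x ahead of the robot, y to its left, z up, the work surface at z = 0. Lengths are in m, angles in degrees, forces in N, time in s.
With the tool pointing down it reaches from about 0.4 to 0.825 m from the base axis. Payload 7 kg.
Tool frame: the origin (TCP) lies midway between the tips of the shut fingers; the grasp point (between the pads) lies 19 mm behind it (ctrl.hold_point_z is the distance from the TCP to the grasp point, in m); z points along the fingers, y is the line along which they close (so a half turn about z gives the same grasp; the last joint's range is limited). The gripper opens to 88 mm and grips with 3 to 60 N. Pads are 19 mm wide; open, the fingers measure 130 mm over their backs; the gripper's body (78 mm by 193 mm) begins 47 mm behind the grasp point.
Start: joints at [81.366, 20.546, 0.682, 0, -70.136, -16.507], TCP at [0.287, 0.611, 0.227] pointing down, gripper open.
Joint ranges: [-176.03, 176.03], [-82.01, 121.73], [-58.28, 71.71], [-173.87, 95.51], [-174.79, -0.11], [-173.66, 173.66]. Speed limits (degrees/s): [136.94, 136.94, 172.46, 180, 180, 180].

## Interface

Orientations are given as [roll, pitch, yaw] about the fixed x, y, z axes, in that order (R = Rz(yaw) Ry(pitch) Rx(roll)).
In Python, from plant import ctrl gives the robot as it stands.
- The arm moves only by the tool apply_moves, never from a script. Its argument "deltas" is a list of rows, each an object with "fingers": the finger opening in mm, from 0 to 87.6; "delta_pos": the shift along the tool's x, y, z in mm, a list of three; "angular": the turn, a rotation vector about the tool's x, y, z in degrees, a list of three. A call has 1 to 10 rows; each row is the pose to reach, as a shift and turn from the pose commanded when the call began, along the tool's axes at that moment; what a row does not reach only later rows make up. A row lasts 1/10 s, in which the tool goes at most 50 mm and 8.59 degrees, less where a joint would pass 70% of its speed; a pose out of reach is approached as far as the arm can. A call with a gripper value outside its range is refused whole. The fingers move at their own pace and stop on an object; the grip force is fixed at half the most. Time passes only in rows, so rows that repeat a pose let the fingers close. It gives the time, the measured TCP pose, the force, the opening and the grip force at its end, in the units of the state.
- ctrl.get_obs(): the state, without advancing time (a new reading comes with each control period).
- ctrl.snapshot(name): name is "scene" or "top" or "wrist"; returns the picture (420x560x3 uint8, red, green, blue); there is no depth.
- ctrl.camera_params(name): a dict with "fx", "fy", "cx", "cy" (pixels), "cam_to_world" (4x4, takes a point from camera to world coordinates); the wrist camera has in their place "mount" (4x4, takes a point from camera to tool coordinates, whose origin is the TCP and whose axes are the flange's). Camera axes: x right, y up, looking along -z (the intrinsics and any distortion apply to the point x, -y, -z); pixel columns grow to the right and rows downward; lengths in m; the calibration is good to about 2 mm. A picture is of the moment at which its call begins: read the wrist's pose just before it. camera_params takes no time and is no camera call.
- ctrl.close_job(): hands the job in; it is judged then, once.
The state is a dict: "clock": time; "joint_pos": joint angles; "qvel": joint speeds; "tau": joint torques, N m; "tool_pos": TCP position; "orientation": TCP orientation; "force": force on the tool from outside, world axes, zero at the start; "moment": the same for the moment, N m; "opening": finger opening in m; "gripper_force": force on a finger pad.
Only numpy, scipy, OpenCV 4.12 (cv2) and the standard library are available. Lean on these libraries where they do the work, as an engineer would, in place of code of your own. Each camera call takes 0.05 s, during which the arm holds its last target. There are 200 camera calls.

## Working session

There is one attempt and no reset: what is moved stays moved. The work goes in short steps, Python scripts to look and compute and a tool call to move; the robot and the scene stay as the last step left them, time stands still between calls to the robot, and variables do not carry over. Pictures are saved under pics/ and viewed, at most 10 in all, crops included, and the job is handed in when it is done.

Besides the shell and the picture viewer there is one more tool, called after "Call:" as name([rows], argument=value, ...), one row to a line, values as JSON. apply_moves: Moves the arm, as the interface text tells. Its arguments: {"type":"object","properties":{"deltas":{"type":"array"}},"required":["deltas"]}

```bash
mkdir -p pics; python3 - <<'E'
from plant import ctrl
import cv2,numpy as np
np.set_printoptions(precision=4,suppress=True)
for n in ("scene","top","wrist"):
    im=ctrl.snapshot(n); cv2.imwrite(f"pics/{n}0.png",im[:,:,::-1]); print(n,ctrl.camera_params(n))
a=[cv2.imread(f"pics/{n}0.png") for n in("scene","top")]
cv2.imwrite("pics/s0.png",cv2.resize(a[0],(784,588),interpolation=cv2.INTER_CUBIC))
cv2.imwrite("pics/t0.png",cv2.resize(a[1],(784,588),interpolation=cv2.INTER_CUBIC))
print(ctrl.get_obs(),ctrl.hold_point_z)
E
```

```text
scene {'fx': 510.42063182905554, 'fy': 510.42063182905554, 'cx': 277.65461443363074, 'cy': 206.82423648255198, 'cam_to_world': array([[ 0.5789, -0.4642,  0.6703,  1.2968],
       [ 0.8153,  0.3427, -0.4668, -0.4687],
       [-0.0131,  0.8167,  0.5769,  0.6717],
       [ 0.    ,  0.    ,  0.    ,  1.    ]])}
top {'fx': 456.17364409508366, 'fy': 456.17364409508366, 'cx': 279.5522996916165, 'cy': 210.34508786388983, 'cam_to_world': array([[ 0.0138,  0.9917, -0.1281,  0.4435],
       [-0.9998,  0.0152,  0.0098,  0.0118],
       [ 0.0117,  0.128 ,  0.9917,  1.1926],
       [ 0.    ,  0.    ,  0.    ,  1.    ]])}
wrist {'fx': 360.8266328703095, 'fy': 360.8266328703095, 'cx': 276.67257251333774, 'cy': 207.9446992299055, 'mount': array([[ 0.0012,  0.9505,  0.3106,  0.0857],
       [ 1.    , -0.001 , -0.0008,  0.0008],
       [-0.0004,  0.3106, -0.9505, -0.1574],
       [ 0.    ,  0.    ,  0.    ,  1.    ]])}
{'clock': 0.15, 'joint_pos': array([ 81.3656,  20.5804,   0.6469,  -0.0127, -70.1357, -16.5082]), 'qvel': array([-0.039 , -0.1072,  0.1378,  0.084 ,  0.0355,  0.0743]), 'tau': array([  0.0007, -58.3275,  29.3293,   7.0012,   0.0088,  -0.0001]), 'tool_pos': array([0.2867, 0.6107, 0.2259]), 'orientation': array([179.9302,  -0.0082, -25.1469]), 'force': array([ 0.4823, -0.3241, -0.1907]), 'moment': array([ 0.0079, -0.0134, -0.016 ]), 'gripper_force': 0.0, 'opening': 0.08779333635520593} 0.0188
```

View pics/s0.png

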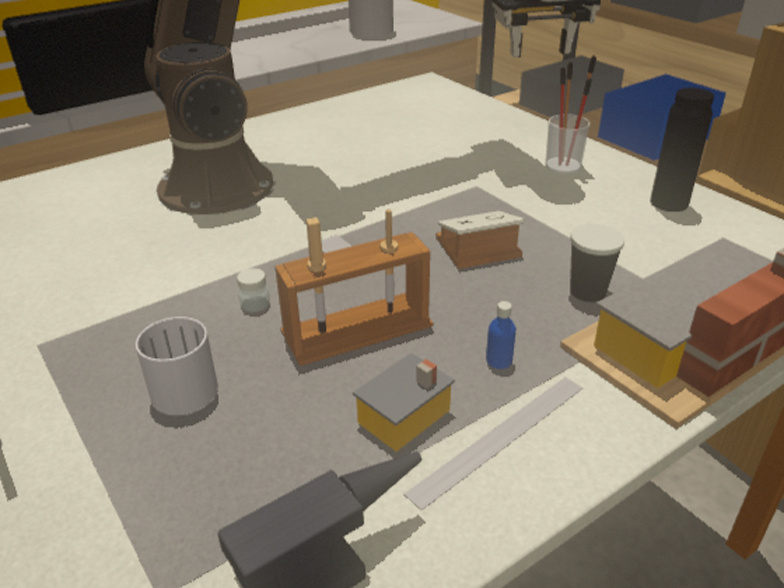

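View pics/t0.png

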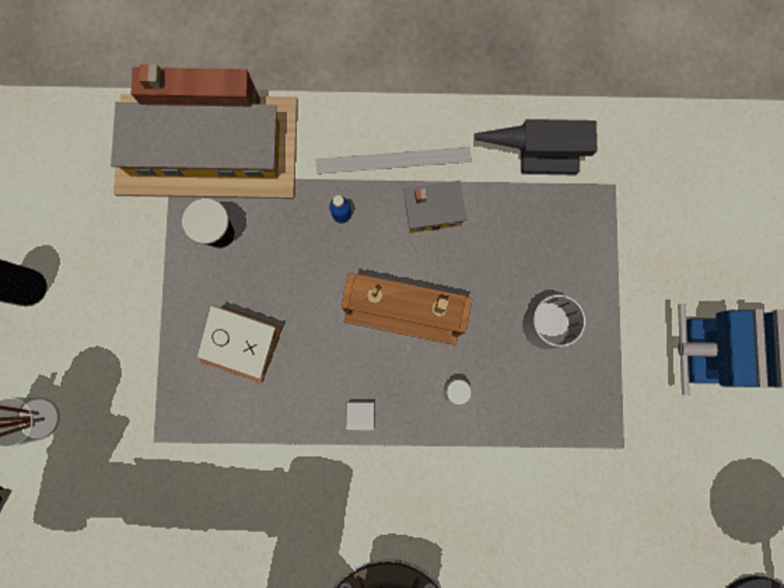

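Scene: the thick brush is in the right-hand (-y) hole of the hanger, seen from above at about (441,304) in the enlarged top view. The tin is at (558,320), the ring at (220,338) and the cross at (250,348). I'll enlarge these.

```bash
python3 - <<'E'
import cv2,numpy as np
t=cv2.imread("pics/top0.png"); s=cv2.imread("pics/scene0.png")
def crop(im,x,y,w,h,k=4): return cv2.resize(im[y:y+h,x:x+w],(w*k,h*k),interpolation=cv2.INTER_CUBIC)
c=np.zeros((600,800,3),np.uint8)
c[0:280,0:400]=crop(t,240,185,100,70)       # top: u=240+px/4, v=185+py/4
c[0:280,400:680]=crop(t,137,212,70,70)      # u=137+(px-400)/4
c[300:580,0:280]=crop(t,365,195,70,70)      # v=195+(py-300)/4
c[300:600,300:540]=crop(s,95,220,60,75)  # scene tin
c[300:500,560:800]=crop(s,310,145,60,50)  # scene tile
cv2.imwrite("pics/c1.png",c)
E
```

```text
(no output)
```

View pics/c1.png

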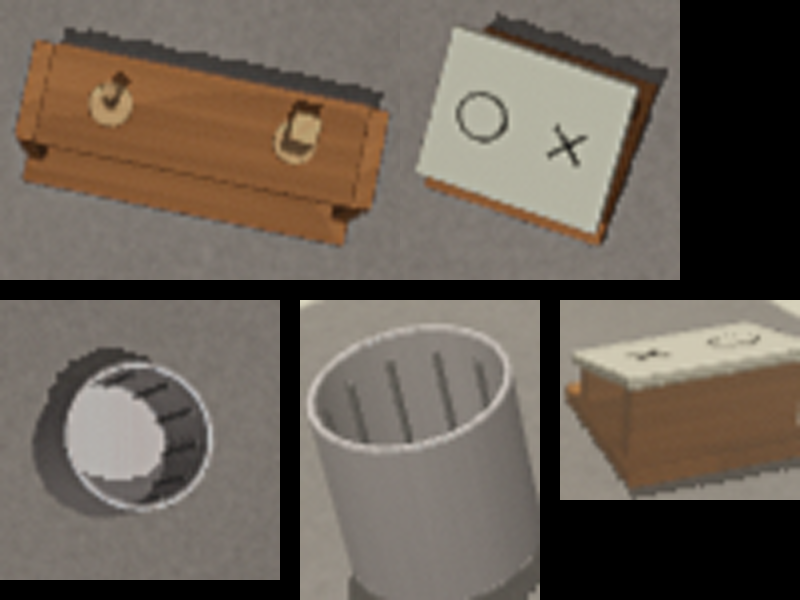

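```bash
cat > h.py <<'E'
import numpy as np
from plant import ctrl
from scipy.spatial.transform import Rotation as R
np.set_printoptions(precision=4,suppress=True)
def ray(name,u,v,T=None):
    p=ctrl.camera_params(name); M=p["cam_to_world"] if T is None else T@p["mount"]
    d=M[:3,:3]@[(u-p["cx"])/p["fx"],-(v-p["cy"])/p["fy"],-1]; return M[:3,3],d
def at(name,u,v,z,T=None):
    o,d=ray(name,u,v,T); return (o+d*(z-o[2])/d[2])
def toolT(o):
    T=np.eye(4);T[:3,:3]=R.from_euler('xyz',o["orientation"],degrees=True).as_matrix();T[:3,3]=o["tool_pos"];return T
E
python3 - <<'E'
from h import *
def c(px,py,x0,y0,z,ox=0,oy=0): return at("top",x0+(px-ox+.5)/4-.5,y0+(py-oy+.5)/4-.5,z)
H=[c(x,y,240,185,.128) for x,y in((35,42),(388,110),(373,210),(18,140))]
print("hanger",np.array(H),np.mean(H,0)); 
H=np.array(H);d=H[0]+H[3]-H[1]-H[2];print("yaw",np.degrees(np.arctan2(-d[0],d[1])),np.linalg.norm(d)/2)
print("collars",c(111,103,240,185,.136),c(297,137,240,185,.136)); print("top thick",c(306,131,240,185,.202))
print("ring",c(482,117,137,212,.056,400),"cross",c(568,146,137,212,.056,400))
for (x,y),z in zip(((453,27),(638,88),(602,240),(417,172)),(.0731,.0731,.0389,.0389)): print(c(x,y,137,212,z,400))
print("tin",c(139.5,436.5,365,195,.095,0,300))
# scene cross-check: rim ellipse centre ; ring/cross
s=lambda px,py,x0,y0,ox,oy,z: at("scene",x0+(px-ox+.5)/4-.5,y0+(py-oy+.5)/4-.5,z)
print("scene tin",s(410,388,95,220,300,300,.095),"ring",s(735,341,310,145,560,300,.056),"cross",s(650,355,310,145,560,300,.056))
E
```

```text
hanger [[ 0.6162  0.0754  0.128 ]
 [ 0.5789 -0.1333  0.128 ]
 [ 0.5198 -0.1243  0.128 ]
 [ 0.5578  0.084   0.128 ]] [ 0.5682 -0.0245  0.128 ]
yaw -10.23589888707451 0.21185983406635694
collars [0.5795 0.0298 0.136 ] [ 0.5612 -0.079   0.136 ]
top thick [ 0.5572 -0.0782  0.202 ]
ring [0.5093 0.3035 0.056 ] cross [0.4921 0.2495 0.056 ]
[0.5633 0.3195 0.0731]
[0.5274 0.2046 0.0731]
[0.4345 0.2294 0.0389]
[0.4752 0.3469 0.0389]
tin [ 0.5448 -0.2901  0.095 ]
scene tin [ 0.5491 -0.2898  0.095 ] ring [0.5123 0.3046 0.056 ] cross [0.4945 0.2522 0.056 ]
```

The ring centre is near (0.510, 0.304), the tin near (0.546, -0.290) and the thick brush near (0.560, -0.079). The tile's level direction gives a yaw of about -17.7°. Next I move above the brush for a close look with the wrist camera.

Call:
apply_moves([
  {"fingers": 60,"delta_pos": [20,20,-10],"angular": [0,0,4]},
  {"fingers": 60,"delta_pos": [54,50,-20],"angular": [0,0,9]},
  {"fingers": 60,"delta_pos": [88,82,-30],"angular": [0,0,14]},
  {"fingers": 60,"delta_pos": [122,114,-40],"angular": [0,0,19]},
  {"fingers": 60,"delta_pos": [156,147,-50],"angular": [0,0,24]},
  {"fingers": 60,"delta_pos": [190,179,-60],"angular": [0,0,29]},
  {"fingers": 60,"delta_pos": [224,211,-70],"angular": [0,0,34]},
  {"fingers": 60,"delta_pos": [258,243,-74],"angular": [0,0,39]},
  {"fingers": 60,"delta_pos": [292,275,-74],"angular": [0,0,44]},
  {"fingers": 60,"delta_pos": [326,308,-74],"angular": [0,0,49]},
])

```text
clock: 1.15
tool_pos: [0.4512, 0.1919, 0.3008]
orientation: [-180.0, 0.0, -74.3]
force: [0.6, 0.8, 0.1]
opening: 0.0598
gripper_force: 0.0
```

```bash
cat >> h.py <<'E'
def delta(pos,Rm):
    "tool-frame shift (mm) and rotvec (deg) from the measured pose"
    T=toolT(ctrl.get_obs()); A=T[:3,:3]
    return A.T@(np.array(pos)-T[:3,3])*1e3, R.from_matrix(A.T@Rm).as_rotvec(degrees=True)
down=lambda yaw:R.from_euler('xyz',[180,0,yaw],degrees=True).as_matrix()
E
python3 - <<'E'
from h import *
o=ctrl.get_obs();print(o["clock"],o["tool_pos"],o["orientation"],o["joint_pos"],o["opening"]);print(delta([.559,-.079,.3],down(-100)))
E
```

```text
1.15 [0.4512 0.1919 0.3008] [-179.9667    0.0261  -74.3194] [ 46.0658   0.3437 -14.8471  -0.0058 -74.7672 -30.3837] 0.05979555750688426
(array([289.9836, -30.5525,   0.7359]), array([-0.0269,  0.0331, 25.6806]))
```

Call:
apply_moves([
  {"fingers": 60,"delta_pos": [40,-4,0],"angular": [0,0,4]},
  {"fingers": 60,"delta_pos": [85,-9,0],"angular": [0,0,8]},
  {"fingers": 60,"delta_pos": [130,-14,0],"angular": [0,0,12]},
  {"fingers": 60,"delta_pos": [175,-18,0],"angular": [0,0,16]},
  {"fingers": 60,"delta_pos": [220,-23,0],"angular": [0,0,20]},
  {"fingers": 60,"delta_pos": [260,-28,0],"angular": [0,0,24]},
  {"fingers": 60,"delta_pos": [290,-30,1],"angular": [0,0,26]},
  {"fingers": 60,"delta_pos": [290,-30,1],"angular": [0,0,26]},
  {"fingers": 60,"delta_pos": [290,-30,1],"angular": [0,0,26]},
])

```text
clock: 2.05
tool_pos: [0.5589, -0.0777, 0.2989]
orientation: [179.9, -0.0, -100.2]
force: [-0.6, -0.0, -0.2]
opening: 0.0598
gripper_force: 0.0
```

```bash
python3 - <<'E'
from h import *
import cv2
o=ctrl.get_obs();print(o["clock"],o["tool_pos"],o["orientation"],o["joint_pos"])
cv2.imwrite("pics/w1r.png",ctrl.snapshot("wrist")[:,:,::-1]); np.save("w1.npy",toolT(o))
cv2.imwrite("pics/w1.png",cv2.resize(cv2.imread("pics/w1r.png"),(784,588),interpolation=cv2.INTER_CUBIC))
E
```

```text
2.05 [ 0.5589 -0.0777  0.2989] [ 179.9313   -0.0115 -100.2323] [ 11.9422   7.9108  -6.793   -0.0157 -75.3642 -22.1706]
```

View pics/w1.png

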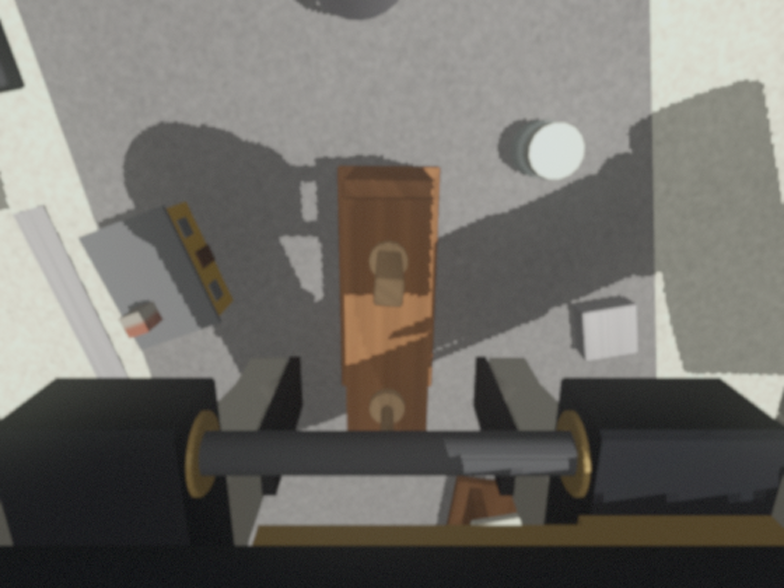

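The wrist picture shows the square handle aligned with the tool: its top face is centred at about (389,291) and its collar at about (388,262). The slim brush is at (387,408).

```bash
python3 - <<'E'
from h import *
T=np.load("w1.npy")
f=lambda x,y,z:at("wrist",(x+.5)/1.4-.5,(y+.5)/1.4-.5,z,T)
for a in((389,291,.202),(388,262,.136),(387,408,.136)): print(f(*a), (np.linalg.inv(T)@np.r_[f(*a),1])[:3]*1e3)
# marks in tin? 
E
```

```text
[ 0.5582 -0.0806  0.202 ] [ 2.9642  0.1053 96.9118]
[ 0.5588 -0.0792  0.136 ] [  1.4914  -0.2859 162.9111]
[0.5786 0.0276 0.136 ] [-107.1539   -0.8487  162.8886]
```

Call:
apply_moves([
  {"fingers": 60,"delta_pos": [2,0,35],"angular": [0,0,0]},
  {"fingers": 60,"delta_pos": [2,0,75],"angular": [0,0,0]},
  {"fingers": 60,"delta_pos": [2,0,110],"angular": [0,0,0]},
  {"fingers": 60,"delta_pos": [2,0,135],"angular": [0,0,0]},
  {"fingers": 60,"delta_pos": [2,0,145],"angular": [0,0,0]},
  {"fingers": 60,"delta_pos": [2,0,146],"angular": [0,0,0]},
  {"fingers": 10,"delta_pos": [2,0,146],"angular": [0,0,0]},
  {"fingers": 10,"delta_pos": [2,0,146],"angular": [0,0,0]},
  {"fingers": 10,"delta_pos": [2,0,146],"angular": [0,0,0]},
  {"fingers": 10,"delta_pos": [2,0,146],"angular": [0,0,0]},
])

```text
clock: 3.1
tool_pos: [0.5592, -0.079, 0.1544]
orientation: [-179.9, 0.0, -100.1]
force: [-0.1, -1.0, 1.0]
opening: 0.0333
gripper_force: 0.0
```

Call:
apply_moves([
  {"fingers": 10,"delta_pos": [0,0,0],"angular": [0,0,0]},
  {"fingers": 10,"delta_pos": [0,0,0],"angular": [0,0,0]},
  {"fingers": 10,"delta_pos": [0,0,0],"angular": [0,0,0]},
])

```text
clock: 3.4
tool_pos: [0.5588, -0.0791, 0.1537]
orientation: [-180.0, -0.0, -100.1]
force: [-1.4, 0.3, 0.8]
opening: 0.0155
gripper_force: 30.0
```

The handle is gripped (opening 15.5 mm, 30 N). Now I lift it straight up.

Call:
apply_moves([
  {"fingers": 10,"delta_pos": [0,0,-10],"angular": [0,0,0]},
  {"fingers": 10,"delta_pos": [0,0,-30],"angular": [0,0,0]},
  {"fingers": 10,"delta_pos": [0,0,-55],"angular": [0,0,0]},
  {"fingers": 10,"delta_pos": [0,0,-85],"angular": [0,0,0]},
  {"fingers": 10,"delta_pos": [0,0,-115],"angular": [0,0,0]},
  {"fingers": 10,"delta_pos": [0,0,-145],"angular": [0,0,0]},
  {"fingers": 10,"delta_pos": [0,0,-165],"angular": [0,0,0]},
  {"fingers": 10,"delta_pos": [0,0,-170],"angular": [0,0,0]},
  {"fingers": 10,"delta_pos": [0,0,-170],"angular": [0,0,0]},
])

```text
clock: 4.3
tool_pos: [0.5589, -0.0789, 0.3242]
orientation: [-179.9, 0.0, -100.1]
force: [-0.9, 0.1, -1.5]
opening: 0.0156
gripper_force: 30.0
```

```bash
python3 - <<'E'
from h import *
import cv2
o=ctrl.get_obs();print(o["clock"],o["tool_pos"],o["opening"],o["gripper_force"]);print(delta([.546,-.2895,.325],down(-100)))
cv2.imwrite("pics/s1r.png",ctrl.snapshot("scene")[:,:,::-1])
w=ctrl.snapshot("wrist")[:,:,::-1]; np.save("w2.npy",toolT(o)); cv2.imwrite("pics/w2r.png",w)
s=cv2.imread("pics/s1r.png")
cv2.imwrite("pics/c2.png",np.vstack([np.hstack([cv2.resize(s[100:310,80:290],(400,400),interpolation=cv2.INTER_CUBIC),cv2.resize(w[:240,160:400],(400,400),interpolation=cv2.INTER_CUBIC)])]))
E
```

```text
4.3 [ 0.5589 -0.0789  0.3242] 0.015572405870566165 29.999546706676483
(array([209.5305, -24.4154,  -0.8985]), array([-0.0699,  0.0412, -0.1479]))
```

View pics/c2.png

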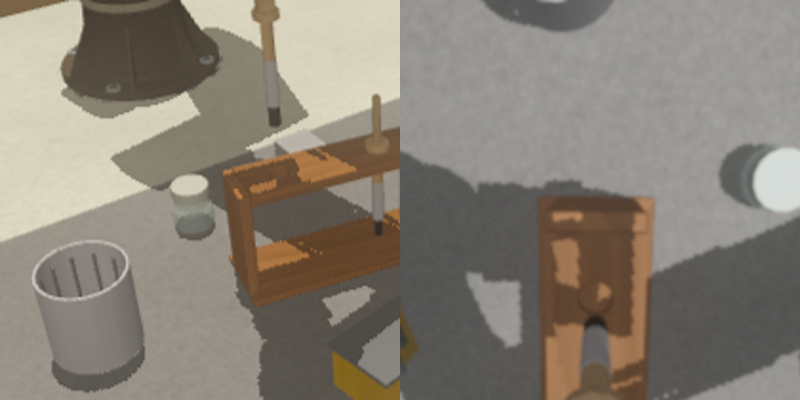

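The brush is out of the hanger. Its bristle end is at crop (275,124) in the scene view and (597,322) in the wrist view. I check it against the expected tip, then move over the tin.

```bash
python3 - <<'E'
from h import *
T=np.load("w2.npy")
print("scene",at("scene",80+275*.525,100+124*.525,.1855)); print("wrist",at("wrist",160+197*.6,322*.6,.1855,T))
E
```

```text
scene [ 0.5622 -0.0772  0.1855]
wrist [ 0.558  -0.0811  0.1855]
```

Call:
apply_moves([
  {"fingers": 10,"delta_pos": [20,-2,0],"angular": [0,0,0]},
  {"fingers": 10,"delta_pos": [50,-6,0],"angular": [0,0,0]},
  {"fingers": 10,"delta_pos": [85,-10,0],"angular": [0,0,0]},
  {"fingers": 10,"delta_pos": [120,-14,0],"angular": [0,0,0]},
  {"fingers": 10,"delta_pos": [155,-18,0],"angular": [0,0,0]},
  {"fingers": 10,"delta_pos": [185,-22,0],"angular": [0,0,0]},
  {"fingers": 10,"delta_pos": [203,-24,0],"angular": [0,0,0]},
  {"fingers": 10,"delta_pos": [210,-24,0],"angular": [0,0,0]},
  {"fingers": 10,"delta_pos": [210,-24,0],"angular": [0,0,0]},
])

```text
clock: 5.3
tool_pos: [0.5448, -0.2905, 0.3221]
orientation: [179.9, 0.0, -100.2]
force: [-0.4, 0.2, -0.6]
opening: 0.0163
gripper_force: 30.0
```

```bash
python3 - <<'E'
from h import *
import cv2
o=ctrl.get_obs();print(o["clock"],o["tool_pos"],o["opening"])
w=ctrl.snapshot("wrist")[:,:,::-1]; np.save("w3.npy",toolT(o)); cv2.imwrite("pics/w3r.png",w)
cv2.imwrite("pics/w3.png",cv2.resize(w[80:320,140:420],None,fx=2.5,fy=2.5,interpolation=cv2.INTER_CUBIC))
E
```

```text
5.3 [ 0.5448 -0.2905  0.3221] 0.016311438845894324
```

View pics/w3.png

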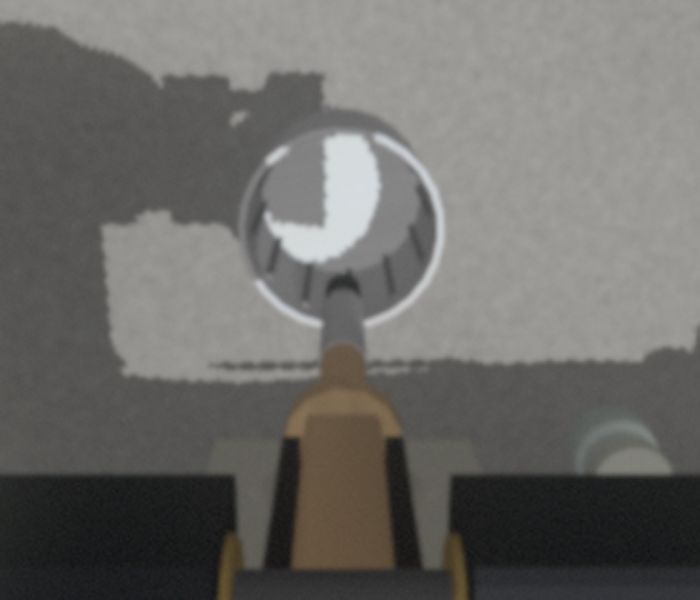

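The wrist picture shows the tin rim as an ellipse centred at about (342,227), spanning x 242–442 and y 128–325. The brush tip is at (343,283).

```bash
python3 - <<'E'
from h import *
T=np.load("w3.npy")
f=lambda x,y,z:at("wrist",140+(x+.5)/2.5-.5,80+(y+.5)/2.5-.5,z,T)
p=f(342,226.5,.095);print("tin",p,(np.linalg.inv(T)@np.r_[p,1])[:3]*1e3, "tip",f(343,286,T[2,3]-.139),"diam",np.linalg.norm(f(242,226,.095)-f(442,226,.095)))
o=ctrl.get_obs();print(o["tool_pos"],o["force"])
E
```

```text
tin [ 0.5444 -0.2938  0.095 ] [  3.3415  -0.6995 227.0528] tip [ 0.5447 -0.292   0.1831] diam 0.0866884180256658
[ 0.5451 -0.2898  0.3225] [-0.0496 -0.1955 -0.9661]
```

Call:
apply_moves([
  {"fingers": 10,"delta_pos": [2,0,25],"angular": [0,0,0]},
  {"fingers": 10,"delta_pos": [2,0,60],"angular": [0,0,0]},
  {"fingers": 10,"delta_pos": [2,0,95],"angular": [0,0,0]},
  {"fingers": 10,"delta_pos": [2,0,125],"angular": [0,0,0]},
  {"fingers": 10,"delta_pos": [2,0,150],"angular": [0,0,0]},
  {"fingers": 10,"delta_pos": [2,0,165],"angular": [0,0,0]},
  {"fingers": 10,"delta_pos": [2,0,172],"angular": [0,0,0]},
  {"fingers": 10,"delta_pos": [2,0,172],"angular": [0,0,0]},
  {"fingers": 10,"delta_pos": [2,0,172],"angular": [0,0,0]},
])

```text
clock: 6.25
tool_pos: [0.5457, -0.2917, 0.1525]
orientation: [-179.9, -0.0, -100.1]
force: [-0.1, 0.3, -0.2]
opening: 0.016
gripper_force: 30.0
```

Call:
apply_moves([
  {"fingers": 10,"delta_pos": [0,0,2],"angular": [0,0,0]},
  {"fingers": 10,"delta_pos": [0,0,2],"angular": [0,0,0]},
  {"fingers": 10,"delta_pos": [0,0,-15],"angular": [0,0,0]},
  {"fingers": 10,"delta_pos": [0,0,-38],"angular": [0,0,0]},
  {"fingers": 10,"delta_pos": [0,0,-60],"angular": [0,0,0]},
  {"fingers": 10,"delta_pos": [0,0,-72],"angular": [0,0,0]},
  {"fingers": 10,"delta_pos": [0,0,-73],"angular": [0,0,0]},
  {"fingers": 10,"delta_pos": [0,0,-73],"angular": [0,0,0]},
  {"fingers": 10,"delta_pos": [0,0,-73],"angular": [0,0,0]},
])

```text
clock: 7.15
tool_pos: [0.5445, -0.2917, 0.2233]
orientation: [179.9, 0.0, -100.2]
force: [-0.2, -0.0, -0.6]
opening: 0.0159
gripper_force: 30.0
```

Call:
apply_moves([
  {"fingers": 10,"delta_pos": [0,0,15],"angular": [0,0,0]},
  {"fingers": 10,"delta_pos": [0,0,38],"angular": [0,0,0]},
  {"fingers": 10,"delta_pos": [0,0,60],"angular": [0,0,0]},
  {"fingers": 10,"delta_pos": [0,0,72],"angular": [0,0,0]},
  {"fingers": 10,"delta_pos": [0,0,75],"angular": [0,0,0]},
  {"fingers": 10,"delta_pos": [0,0,75],"angular": [0,0,0]},
  {"fingers": 10,"delta_pos": [0,0,75],"angular": [0,0,0]},
])

```text
clock: 7.85
tool_pos: [0.5457, -0.2922, 0.1505]
orientation: [-179.9, -0.0, -100.1]
force: [1.7, 0.4, -0.5]
opening: 0.0159
gripper_force: 30.0
```

Call:
apply_moves([
  {"fingers": 10,"delta_pos": [0,0,-15],"angular": [0,0,0]},
  {"fingers": 10,"delta_pos": [0,0,-38],"angular": [0,0,0]},
  {"fingers": 10,"delta_pos": [0,0,-60],"angular": [0,0,0]},
  {"fingers": 10,"delta_pos": [0,0,-72],"angular": [0,0,0]},
  {"fingers": 10,"delta_pos": [0,0,-75],"angular": [0,0,0]},
  {"fingers": 10,"delta_pos": [0,0,-75],"angular": [0,0,0]},
  {"fingers": 10,"delta_pos": [0,0,-75],"angular": [0,0,0]},
])

```text
clock: 8.55
tool_pos: [0.5446, -0.2917, 0.2235]
orientation: [179.9, 0.0, -100.2]
force: [0.8, 0.5, -1.0]
opening: 0.0159
gripper_force: 30.0
```

Both strokes ran from about 8 mm off the floor to about 10 mm below the rim. Now I lift out and compute the approach to the tile.

Call:
apply_moves([
  {"fingers": 10,"delta_pos": [0,0,-20],"angular": [0,0,0]},
  {"fingers": 10,"delta_pos": [0,0,-50],"angular": [0,0,0]},
  {"fingers": 10,"delta_pos": [0,0,-85],"angular": [0,0,0]},
  {"fingers": 10,"delta_pos": [0,0,-120],"angular": [0,0,0]},
  {"fingers": 10,"delta_pos": [0,0,-140],"angular": [0,0,0]},
  {"fingers": 10,"delta_pos": [0,0,-145],"angular": [0,0,0]},
  {"fingers": 10,"delta_pos": [0,0,-145],"angular": [0,0,0]},
])

```text
clock: 9.25
tool_pos: [0.5451, -0.2918, 0.3688]
orientation: [180.0, 0.0, -100.1]
force: [0.7, -0.5, -1.7]
opening: 0.0157
gripper_force: 30.0
```

```bash
cat >> h.py <<'E'
L=.1387
def tile(yaw_t=-17.7,yaw_g=-60):
    n=R.from_euler('z',yaw_t,degrees=True).apply([-np.sin(.35),0,np.cos(.35)])
    ax=np.cross([0,0,1],n); ax/=np.linalg.norm(ax)
    return n,R.from_rotvec(ax*.35).as_matrix()@down(yaw_g)
E
python3 - <<'E'
from h import *
o=ctrl.get_obs();print(o["clock"],o["tool_pos"],o["orientation"])
n,A=tile(); ring=np.array([.509,.303,.056])
print(n,delta(np.r_[.46,.32,.37],down(-60)),delta(ring+n*(L+.04),A))
E
```

```text
9.25 [ 0.5451 -0.2918  0.3688] [ 179.9712    0.0261 -100.1422]
[-0.3267  0.1043  0.9394] (array([-587.2179,  191.5404,   -0.8499]), array([  0.0185,   0.0351, -40.1422])) (array([-587.1048,  200.9825,  145.2889]), array([ 18.151 ,   9.526 , -39.7273]))
```

Call:
apply_moves([
  {"fingers": 10,"delta_pos": [-20,7,0],"angular": [0,0,-2]},
  {"fingers": 10,"delta_pos": [-55,18,0],"angular": [0,0,-4]},
  {"fingers": 10,"delta_pos": [-95,31,0],"angular": [0,0,-7]},
  {"fingers": 10,"delta_pos": [-135,44,0],"angular": [0,0,-10]},
  {"fingers": 10,"delta_pos": [-175,57,0],"angular": [0,0,-13]},
  {"fingers": 10,"delta_pos": [-215,70,0],"angular": [0,0,-16]},
  {"fingers": 10,"delta_pos": [-255,83,0],"angular": [0,0,-19]},
  {"fingers": 10,"delta_pos": [-295,96,0],"angular": [0,0,-22]},
  {"fingers": 10,"delta_pos": [-335,109,0],"angular": [0,0,-25]},
  {"fingers": 10,"delta_pos": [-370,121,0],"angular": [0,0,-28]},
])

```text
clock: 10.25
tool_pos: [0.4899, 0.0953, 0.3673]
orientation: [179.8, -0.0, -72.0]
force: [-0.1, 0.1, -1.6]
opening: 0.0158
gripper_force: 30.0
```

```bash
python3 - <<'E'
from h import *
o=ctrl.get_obs();print(o["clock"],o["tool_pos"],o["orientation"],o["joint_pos"],o["opening"])
n,A=tile(); ring=np.array([.509,.303,.056])
print(delta(ring+n*(L+.1),A))
E
```

```text
10.25 [0.4899 0.0953 0.3673] [179.8198  -0.0075 -71.992 ] [ 33.575    0.158   -6.6434  -0.0414 -83.3743 -15.5621] 0.015822419162706616
(array([-239.4174,  -16.2333,   87.0076]), array([ 15.1784,  13.3776, -11.8479]))
```

Call:
apply_moves([
  {"fingers": 10,"delta_pos": [-30,-2,5],"angular": [1,1,-1]},
  {"fingers": 10,"delta_pos": [-65,-4,15],"angular": [3,2.5,-2]},
  {"fingers": 10,"delta_pos": [-105,-7,30],"angular": [5,4.5,-4]},
  {"fingers": 10,"delta_pos": [-145,-10,48],"angular": [8,7,-6]},
  {"fingers": 10,"delta_pos": [-185,-12,64],"angular": [11,9.5,-8.5]},
  {"fingers": 10,"delta_pos": [-220,-15,80],"angular": [14,12,-10.5]},
  {"fingers": 10,"delta_pos": [-239,-16,87],"angular": [15.2,13.4,-11.8]},
  {"fingers": 10,"delta_pos": [-239,-16,87],"angular": [15.2,13.4,-11.8]},
  {"fingers": 10,"delta_pos": [-239,-16,87],"angular": [15.2,13.4,-11.8]},
])

```text
clock: 11.15
tool_pos: [0.4322, 0.3255, 0.2805]
orientation: [-166.2, -14.8, -61.9]
force: [0.4, -0.7, -1.0]
opening: 0.0161
gripper_force: 30.0
```

```bash
python3 - <<'E'
from h import *
import cv2
o=ctrl.get_obs();print(o["clock"],o["tool_pos"],o["orientation"],o["joint_pos"],o["opening"])
n,A=tile(); ring=np.array([.509,.303,.056])
print(delta(ring+n*(L+.1),A))
w=ctrl.snapshot("wrist")[:,:,::-1]; np.save("w4.npy",toolT(o)); cv2.imwrite("pics/w4r.png",w)
cv2.imwrite("pics/w4.png",cv2.resize(w[80:320,140:420],None,fx=2.5,fy=2.5,interpolation=cv2.INTER_CUBIC))
E
```

```text
11.15 [0.4322 0.3255 0.2805] [-166.1891  -14.8461  -61.9114] [ 71.5547   0.4847 -29.2572  22.9577 -62.1289 -52.8367] 0.016128132153402197
(array([-2.6031, -0.2184, -0.3774]), array([ 0.023 , -0.1784, -0.0792]))
```

View pics/w4.png

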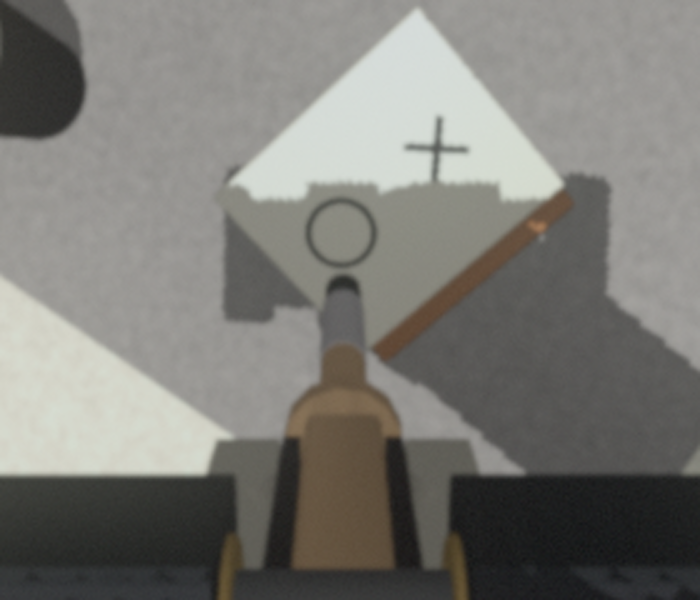

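The ring is at about (341,233), the cross at (437,149) and the tip at (343,285). The visible tile corners are at (222,197), (419,8) and (565,187). I check the tile's normal from these.

```bash
python3 - <<'E'
from h import *
import cv2
T=np.load("w4.npy"); p=ctrl.camera_params("wrist"); C=T@p["mount"]@np.diag([1,-1,-1,1])
K=np.array([[p["fx"],0,p["cx"]],[0,p["fy"],p["cy"]],[0,0,1]])
px=np.array([(341.5,233),(437,149),(222,194),(419,8),(567,187)],float); px=(px+.5)/2.5-.5+[140,80]
X=np.array([(0,.028,0),(0,-.028,0),(.05,.06,0),(.05,-.06,0),(-.05,-.06,0)])
ok,r,t=cv2.solvePnP(X,px,K,None,flags=cv2.SOLVEPNP_ITERATIVE)
M=np.eye(4);M[:3,:3]=cv2.Rodrigues(r)[0];M[:3,3]=t[:,0];W=C@M
print("PnP ring",(W@[0,.028,0,1])[:3],"n",W[:3,2],"y",W[:3,1], (cv2.projectPoints(X,r,t,K,None)[0][:,0]-px))
n,A=tile(); print("model n",n)
# fixed-slope: project ring/cross on known plane through (., ., .056)
for q in px[:2]: print(at("wrist",*q,.056,T))
a=at("wrist",*px[0],.056,T);print("ring in tool",(np.linalg.inv(T)@np.r_[a,1])[:3]*1e3)
print("tip seen",at("wrist",140+343.5/2.5-.5,80+287/2.5-.5,(T@[0,0,L,1])[2],T),T@[0,0,L,1])
cr,b=px[0]*0,0
E
```

```text
PnP ring [0.5109 0.3017 0.0491] n [-0.1019  0.0963  0.9901] y [ 0.3223  0.9448 -0.0587] [[ 0.2809 -0.6077]
 [-0.2567 -0.1096]
 [-0.2364 -0.0535]
 [-0.3806  0.4771]
 [ 0.5877  0.2524]]
model n [-0.3267  0.1043  0.9394]
[0.5092 0.3018 0.056 ]
[0.4919 0.2489 0.056 ]
ring in tool [ -2.248    0.0767 238.5253]
tip seen [0.4778 0.3092 0.1503] [0.4776 0.3107 0.1503 1.    ]
```

The wrist view confirms the ring at (0.509, 0.302) and a yaw of about -18°. I approach along the normal.

Call:
apply_moves([
  {"fingers": 10,"delta_pos": [-2.5,0,15],"angular": [0,0,0]},
  {"fingers": 10,"delta_pos": [-2.5,0,40],"angular": [0,0,0]},
  {"fingers": 10,"delta_pos": [-2.5,0,65],"angular": [0,0,0]},
  {"fingers": 10,"delta_pos": [-2.5,0,80],"angular": [0,0,0]},
  {"fingers": 10,"delta_pos": [-2.5,0,87],"angular": [0,0,0]},
  {"fingers": 10,"delta_pos": [-2.5,0,88],"angular": [0,0,0]},
  {"fingers": 10,"delta_pos": [-2.5,0,88],"angular": [0,0,0]},
  {"fingers": 10,"delta_pos": [-2.5,0,88],"angular": [0,0,0]},
  {"fingers": 10,"delta_pos": [-2.5,0,88],"angular": [0,0,0]},
])

```text
clock: 12.1
tool_pos: [0.461, 0.3194, 0.2002]
orientation: [-165.9, -14.7, -62.0]
force: [0.4, -0.4, -0.6]
opening: 0.0157
gripper_force: 30.0
```

```bash
python3 - <<'E'
from h import *
import cv2
n,A=tile(-18); ring=np.array([.509,.302,.056])
F=[]
for i in range(8):
    o=ctrl.get_obs(); F.append(o["force"]@n); s=ctrl.snapshot("scene")
T=toolT(o);print(o["clock"],F,np.mean(F),delta(ring+n*(L+.01),A),"tip above face",(T[:3,3]-n*L-ring)@n)
print("angle",np.degrees(np.arccos(-T[:3,2]@n)))
s=s[:,:,::-1];w=ctrl.snapshot("wrist")[:,:,::-1]
cv2.imwrite("pics/c5.png",np.hstack([cv2.resize(s[110:210,300:400],(400,400),interpolation=cv2.INTER_CUBIC),cv2.resize(w[110:250,210:350],(400,400),interpolation=cv2.INTER_CUBIC)]))
E
```

```text
12.45 [np.float64(-0.7637760183864467), np.float64(-0.31392148985044765), np.float64(-0.7470407366389101), np.float64(-1.1000660282351344), np.float64(-0.4799601291903869), np.float64(-0.7756665712719779), np.float64(-0.5143123318874174), np.float64(-0.9952493872994828)] -0.7112490865950255 (array([-0.0806,  1.8192,  3.4906]), array([-0.2297, -0.0274, -0.2361])) tip above face 0.013515379038402489
angle 0.23004379454327561
```

View pics/c5.png

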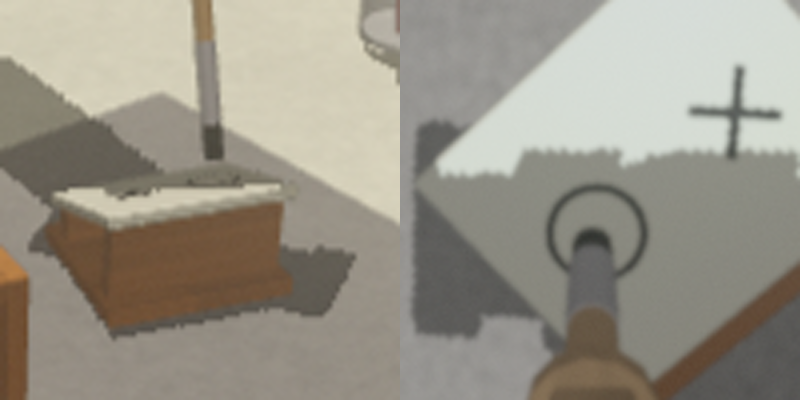

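The brush points at the ring, about 13 mm above the face and 1–2 mm off sideways. The force tare along the normal is -0.71 N. I correct the offset and press in stages.

Call:
apply_moves([
  {"fingers": 10,"delta_pos": [0,1.6,3],"angular": [-0.2,0,0]},
  {"fingers": 10,"delta_pos": [0,1.6,7],"angular": [-0.2,0,0]},
  {"fingers": 10,"delta_pos": [0,1.6,10],"angular": [-0.2,0,0]},
  {"fingers": 10,"delta_pos": [0,1.6,12],"angular": [-0.2,0,0]},
  {"fingers": 10,"delta_pos": [0,1.6,14],"angular": [-0.2,0,0]},
  {"fingers": 10,"delta_pos": [0,1.6,15],"angular": [-0.2,0,0]},
  {"fingers": 10,"delta_pos": [0,1.6,16],"angular": [-0.2,0,0]},
  {"fingers": 10,"delta_pos": [0,1.6,16],"angular": [-0.2,0,0]},
  {"fingers": 10,"delta_pos": [0,1.6,16],"angular": [-0.2,0,0]},
])

```text
clock: 13.45
tool_pos: [0.4649, 0.3164, 0.1841]
orientation: [-166.2, -14.7, -62.0]
force: [-1.3, -0.7, 0.0]
opening: 0.0159
gripper_force: 30.0
```

```bash
cat > m.py <<'E'
from h import *
n,A=tile(-18); ring=np.array([.509,.302,.056]); F=[];P=[];Z=[]
for i in range(20):
    o=ctrl.get_obs(); F.append(o["force"]);P.append(o["tool_pos"]);Z.append(toolT(o)[:3,2]); ctrl.snapshot("top")
F=np.array(F);P=np.mean(P,0);Z=np.mean(Z,0)
print(o["clock"],"press",(F@n).mean()+.71,"sd",(F@n).std(),F.mean(0),"nominal height",(P-n*L-ring)@n,"lateral tool",delta(ring+n*L,A)[0],"angle",np.degrees(np.arccos(-Z@n)),o["opening"])
E
python3 m.py
```

```text
14.4 press 0.9373413541543956 sd 0.43461446111619206 [-0.4033 -0.411   0.1484] nominal height -0.0025375639068905102 lateral tool [-0.1476  0.2758 -2.5766] angle 0.04035201156313833 0.015607774428511806
```

Call:
apply_moves([
  {"fingers": 10,"delta_pos": [0,0,1],"angular": [0,0,0]},
  {"fingers": 10,"delta_pos": [0,0,2],"angular": [0,0,0]},
  {"fingers": 10,"delta_pos": [0,0,3],"angular": [0,0,0]},
  {"fingers": 10,"delta_pos": [0,0,3.8],"angular": [0,0,0]},
  {"fingers": 10,"delta_pos": [0,0,3.8],"angular": [0,0,0]},
  {"fingers": 10,"delta_pos": [0,0,3.8],"angular": [0,0,0]},
  {"fingers": 10,"delta_pos": [0,0,3.8],"angular": [0,0,0]},
])

```text
clock: 15.15
tool_pos: [0.4661, 0.3161, 0.1805]
orientation: [-166.2, -14.7, -62.0]
force: [0.1, -0.6, 1.2]
opening: 0.0159
gripper_force: 30.0
```

```bash
python3 m.py; python3 - <<'E'
from h import *
import cv2
s=ctrl.snapshot("scene")[:,:,::-1];w=ctrl.snapshot("wrist")[:,:,::-1]
cv2.imwrite("pics/c6.png",np.hstack([cv2.resize(s,(467,350)),cv2.resize(w[110:250,210:350],(350,350)),])[:, :800])
E
```

```text
16.1 press 1.9756664712926764 sd 0.46932999332230463 [-0.4084  0.0317  1.202 ] nominal height -0.006335527981075413 lateral tool [-0.1358  0.2771 -6.356 ] angle 0.040550682844712166 0.015743561377965575
```

View pics/c6.png

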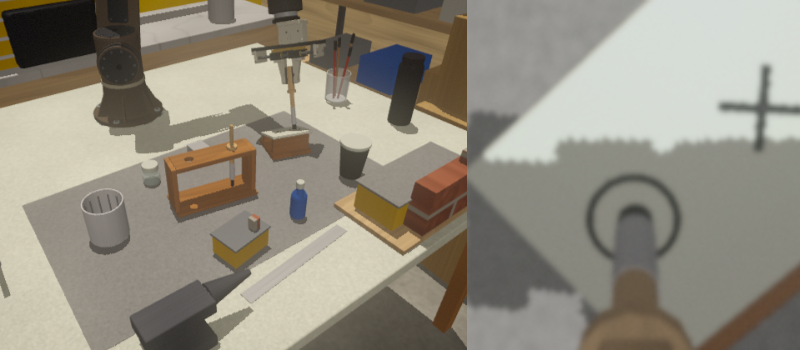

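The bristle end sits inside the ring, pressed on at about 2 N and square to the face within about 0.1°. The tin is upright where it was, and everything else is undisturbed, so I hand in.

```bash
python3 -c "
from plant import ctrl
print(ctrl.close_job())"
```

```text
the job is handed in; nothing more can be done
None
```

I worked the thick-handled brush up and down twice in the tin and handed in at about 16 s, holding it square in the tile's ring mark at about 2 N; the hand-in returned no verdict.

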